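# Clamp a piston in the bench holding fixture

### The job

Fix the loose piston in the blue holding fixture, ready for its ring grooves to be cleaned: stand it gently, crown up, on the steel bed between the two vees and let go of it, then turn the black feed knob clockwise until the sliding jaw has pushed the piston snugly into the fixed vee. Last, push the red clamp handle over its dead centre with a fingertip so that the clamp stays shut with its rubber pad on the crown; leave the piston pin and the gear where they stand.

Things in the scene. Friction and masses are not known exactly. Their poses are not given: they have to be found in the camera images.
- piston: grey metal piston, a plain cylinder 62 mm in diameter and 54 mm tall, 0.2 kg, standing on the bench with its crown up; origin at the centre of its underside, z up. Its yaw does not matter
- fixture: blue cast holding fixture fixed to the bench, base 120 (x) by 342 mm (y: -184 to +158), 16 mm thick. Origin on the bench under the seated piston's axis; -x is its front (robot's side), z up. Along y: knob on the carriage (-y end), sliding jaw, bed, fixed vee, clamp riser with red handle (+y end). Riser and its steel cheeks: x +-29, y 72 to 156, up to z = 95 mm
- vee_seat (a point): on the steel bed, 22 mm above the bench: where the centre of the piston's underside lies when bedded in the fixed vee (axes as fixture). Both vees touch the piston 30 degrees either side of the fixture's y axis, are 28 mm tall and reach x +-35 mm, leaving the piston's +x and -x sides free for fingers. Bed: x +-46, y -54 to +46 mm from here
- jaw_seat (a point): the same point for the sliding jaw: where the piston's underside centre lies when it touches both faces of the jaw's vee. It moves along fixture y; when it meets vee_seat the piston is held by both vees. It starts 16 to 24 mm to the -y side of vee_seat: a piston set down upright halfway between has 8 to 12 mm of play either way
- jaw_carriage (a joint): travel in m of the sliding jaw and of the carriage that bears the knob, growing towards the fixed vee (fixture +y): 0 fully back, 0.024 with a piston held in the fixed vee, stop at 0.032. Driven 18 mm per radian of the knob; stays where it is left (drag of knob and slide about 8 N at the jaw)
- feed_knob (a joint): angle of the feed knob in rad, growing clockwise as seen looking down on the knob, which moves the jaw to the fixed vee: jaw_carriage = 0.018 x feed_knob. Starts at 0 to 0.4, holds the piston at 1.33, stop at 1.75. Drag about 0.15 N m, rising steeply (0.5 N m and more) once the piston is squeezed between the vees
- knob_grip (a point): middle of the fluted round black knob, on its axis: 42 mm across, 26 mm tall, on a 24 mm boss; the sloping head lies 29 mm below this point along the axis. z points out along the axis, leaning 35 degrees from vertical to fixture -x, so the tool must lean too; x and y turn with the knob. It rides on the carriage: shifts along fixture +y, 18 mm per radian turned
- clamp_handle (a joint): handle angle in rad: 0 open (leans 64 degrees to fixture +y), 1.47 shut at its stop (leans 20 degrees to -y). Pushed over towards -y it swings the clamp bar down; on a seated piston the pad rests on the crown at about 1.05. From there about 3 N at the tip takes it over dead centre at 1.3; beyond, it snaps to the stop and stays. Let go short of that, it is pushed back to 1.05
- handle_tip (a point): on the centre line of the red grip, 92 mm from the handle's pivot and 5 mm short of its rounded end; the grip is round, 18 to 23 mm thick, and begins 30 mm from the pivot. z points along the handle away from the pivot; x is along the pivot's axis (fixture x)
- handle_pivot (a point): pivot of the handle, fixed in the fixture 144 mm to +y of vee_seat and 80 mm above the bench; the handle swings about the fixture's x axis, from leaning 64 degrees to +y (open) over upright to leaning 20 degrees to -y (shut)
- clamp_pad: black rubber pad, 23 mm across, at the free end of the steel clamp bar, 84 mm from the bar's pivot; origin at the centre of its pressing face. Shut, it presses the middle of the crown with 5 to 10 N; open, the bar stands up behind the fixed vee to 190 mm above the bench, its pad about 50 mm to +y of vee_seat: come down over the bed from above that height
- pin: bystander: hollow steel piston pin, 18 mm in diameter, 46 mm tall, standing on end; origin at the centre of its underside
- gear: bystander: grey spur gear lying flat, 68 mm across, 18 mm tall; origin at the centre of its underside
There are look-alikes about, which are no part of the job. What is shaped like the piston but green or turquoise is not meant.

How it is judged:
By the outcome, as a careful person would: the job done as asked, in the order asked, and still so for the second after the job is handed in, with the robot touching nothing.
It also fails if it takes over 70 s, if anything falls off the work surface, if the arm or the gripper's body presses on something with over 40 N, if the wrist force passes 120 N, or if a joint passes its speed limit or range.

### The arm

A 7-joint arm with a two-finger parallel gripper is mounted at the origin on a cart in front of the work surface, level with it; the furniture and walls round the work are solid. World frame = base frame: x ahead of the robot, y to its left, z up, the work surface at z = 0. Lengths are in mm, angles in rad, forces in N, time in s.
With the tool pointing down it reaches from about 425 to 1025 mm from the base axis. Payload 3.6 kg.
Tool frame: the origin (TCP) lies between the finger pads; the fingertips stand 8 mm ahead of it and the grasp point (between the pads) lies 11 mm behind it; z points along the fingers, y is the line along which they close (so a half turn about z gives the same grasp; the last joint's range is limited). The gripper opens to 85 mm and grips with 20 to 120 N. Pads are 22 mm wide; open, the fingers measure 114 mm over their backs; the gripper's body (76 mm by 85 mm) begins 54 mm behind the grasp point. The pads swing forward as they close: fully open they stand 13 mm farther back than shut.
Start: joints at [1.028, 0.591, 0.048, 1.609, -0.033, 0.943, -0.034], TCP at [314.568, -653.205, 202.302] pointing down, gripper open.
Joint ranges: [-2.69, 2.69], [-0.47, 2.24], [-1.27, 1.36], [0.19, 2.51], [-1.53, 4.68], [0.08, 2.07], [-3.09, 3.09]. Speed limits (rad/s): [2.57, 2.57, 3.14, 3.14, 3.14, 3.14, 3.14].

### API

Orientations are given as [roll, pitch, yaw] about the fixed x, y, z axes, in that order (R = Rz(yaw) Ry(pitch) Rx(roll)).
In Python, from bench import r, eyes, ticket gives the robot as it stands.
- The arm moves only by the shell command python3 -m handwheel 'ROWS' [FORCE]. ROWS is JSON, a list of rows, each a list of 7 numbers: the shift along the tool's x, y, z in m, then the turn, a rotation vector about the tool's x, y, z in rad, then the closure, from 0 (fully open) to 1 (shut). A call has 1 to 8 rows; each row shifts and turns the commanded pose from where the row before left it, along the tool's axes as they then stand; what a row does not reach is not made up. A row lasts 1/10 s, in which the tool goes at most 50 mm and 8.59 degrees, less where a joint would pass 70% of its speed; a pose out of reach is approached as far as the arm can. A call is refused whole if a number of a shift passes 0.05 or a number of a turn 0.15, either way. A call with a gripper value outside its range is refused whole. The fingers move at their own pace and stop on an object; FORCE is the grip in N (left out, the last holds). Time passes only in rows, so rows that do not move let the fingers close. It gives the time, the measured TCP pose, the force, the opening and the grip force at its end, in the units of the state.
- r.state(): the state, without advancing time (a new reading comes with each control period).
- eyes.get_image(name): name is "side" or "top"; returns the picture (420x560x3 uint8, blue, green, red); there is no depth.
- eyes.camera_info(name): a dict with "fx", "fy", "cx", "cy" (pixels), "distortion" ([k1, k2, p1, p2, k3] as OpenCV has them; the pictures are not rectified), "rvec" (rotation vector, rad) and "tvec" (3), from world to camera coordinates, as OpenCV has them. Camera axes: x right, y down, z forward; pixel columns grow to the right and rows downward; lengths in mm; the calibration is good to about 2 mm. A picture is of the moment at which its call begins. camera_info takes no time and is no camera call.
- ticket.hand_in(): hands the job in; it is judged then, once.
The state is a dict: "t": time; "q": joint angles; "qd": joint speeds; "joint_torque": joint torques, N m; "tool_pos": TCP position; "ee_rot": TCP orientation; "contact_force": force on the tool from outside, world axes, zero at the start; "moment": the same for the moment, N m; "finger_gap": finger opening in mm; "gripper_force": force on a finger pad.
Only numpy, scipy, OpenCV 4.12 (cv2) and the standard library are available. Lean on these libraries where they do the work, as an engineer would, in place of code of your own. Each camera call takes 0.05 s, during which the arm holds its last target. There are 200 camera calls.

## Working session

There is one attempt and no reset: what is moved stays moved. The work goes in short steps, Python scripts to look and compute and a shell command to move; the robot and the scene stay as the last step left them, time stands still between calls to the robot, and variables do not carry over. Pictures are saved under pics/ and viewed, at most 10 in all, crops included, and the job is handed in when it is done.

```bash
ls; mkdir -p pics; python3 - <<'E'
from bench import r,eyes,ticket
import cv2,numpy as np
for n in("side","top"):
    cv2.imwrite(f"pics/{n}0.png",eyes.get_image(n)); c=eyes.camera_info(n); R=cv2.Rodrigues(np.array(c["rvec"],float))[0]
    print(n,c["fx"],c["distortion"],(-R.T@np.array(c["tvec"],float)).round(),R.round(2).tolist())
s=r.state();print(s)
E
```

```text
pics
side 403.03386033465534 [-0.02695016  0.          0.          0.          0.        ] [456. 805. 709.] [[-0.99, -0.12, -0.01], [-0.06, 0.56, -0.82], [0.1, -0.82, -0.57]]
top 435.44519338845913 [-0.10442685  0.          0.          0.          0.        ] [ 313.  -11. 1447.] [[-0.02, -1.0, -0.01], [-0.98, 0.02, -0.19], [0.19, 0.01, -0.98]]
{'t': 0.1, 'q': array([ 1.02846924,  0.59205052,  0.04827782,  1.60969243, -0.03329046,
        0.94269372, -0.03371947]), 'qd': array([-0.00225296, -0.00503549,  0.00040589, -0.00094397,  0.000282  ,
        0.00038634,  0.00035216]), 'joint_torque': array([ 4.69999941e-03, -5.49994540e+01,  1.55334413e+00, -1.98824304e+01,
        9.71627160e-03,  3.84450002e-03, -4.66336772e-06]), 'tool_pos': array([ 314.25477175, -652.46085117,  201.23852166]), 'ee_rot': array([-3.13955555e+00,  1.08544312e-04,  4.48915665e-01]), 'contact_force': array([0.43336687, 0.67992892, 0.85980727]), 'moment': array([0.03592333, 0.0038972 , 0.04673785]), 'gripper_force': 0.0, 'finger_gap': 84.9643100618827}
```

View pics/side0.png

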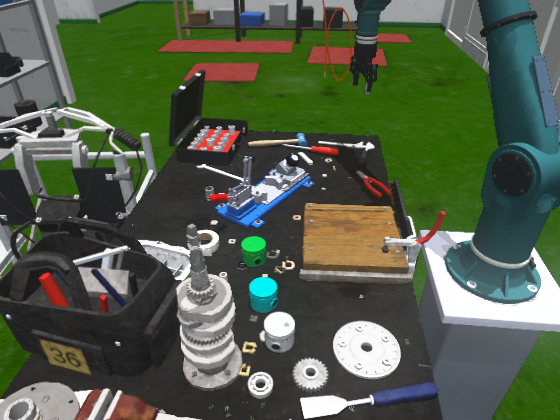

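View pics/top0.png

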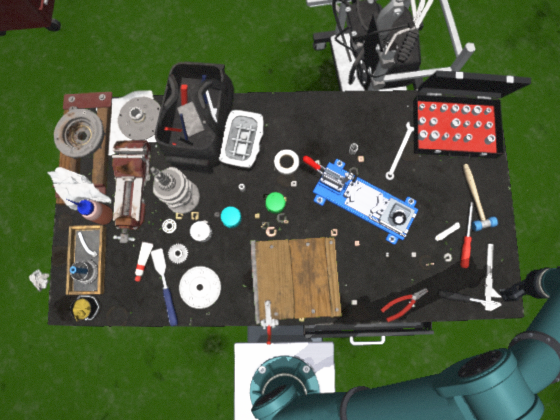

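Side: the candidates for the piston are the grey cylinder (279,332), the turquoise one (263,293) and the green one (254,250). In the top view these are (201,231), (231,216) and (275,202). Only the grey one fits the description. The blue fixture is at side (265,190), top (366,202), with the red handle at top (312,162). I'll confirm in one enlarged crop.

```bash
cat > h.py <<'E'
from bench import r,eyes,ticket
import cv2,numpy as np
def cam(n):
    c=eyes.camera_info(n);K=np.array([[c["fx"],0,c["cx"]],[0,c["fy"],c["cy"]],[0,0,1]])
    rv=np.array(c["rvec"],float);t=np.array(c["tvec"],float);R=cv2.Rodrigues(rv)[0]
    return K,np.array(c["distortion"],float),rv,t,R
def ray(n,uv):
    K,D,rv,t,R=cam(n);p=cv2.undistortPoints(np.array(uv,float).reshape(-1,1,2),K,D).reshape(-1,2)
    return -R.T@t,np.c_[p,np.ones(len(p))]@R
def plane(n,uv,z):
    o,d=ray(n,uv);return o+d*((z-o[2])/d[:,2])[:,None]
def proj(n,P):
    K,D,rv,t,R=cam(n);return cv2.projectPoints(np.array(P,float).reshape(-1,1,3),rv,t,K,D)[0].reshape(-1,2)
def tri(a,b):
    (o,d),(p,e)=ray("side",[a]),ray("top",[b]);d=d[0]/np.linalg.norm(d[0]);e=e[0]/np.linalg.norm(e[0])
    s=np.linalg.lstsq(np.c_[d,-e],p-o,rcond=None)[0];A=o+s[0]*d;B=p+s[1]*e
    return (A+B)/2,np.linalg.norm(A-B)
E
python3 - <<'E'
from h import *
s=cv2.imread("pics/side0.png");t=cv2.imread("pics/top0.png")
a=cv2.resize(s[140:235,195:325],(800,585),interpolation=cv2.INTER_CUBIC)
b=cv2.resize(t[140:250,300:425],(680,598),interpolation=cv2.INTER_CUBIC)
c=np.hstack([cv2.resize(s[305:360,255:310],(390,390),interpolation=3),cv2.resize(t[205:255,176:226],(390,390),interpolation=3)])
for n,i in(("cs",a),("ct",b),("cp",c)):cv2.imwrite(f"pics/{n}.png",i)
hsv=cv2.cvtColor(t,cv2.COLOR_BGR2HSV);m=cv2.inRange(hsv,(105,140,80),(125,255,255));m[:140]=0;m[250:]=0;m[:,:300]=0;m[:,425:]=0
pts=np.argwhere(m)[:,::-1];print(len(pts))
P=plane("top",pts,16)[:,:2].astype(np.float32)
print(cv2.minAreaRect(P))
E
```

```text
1237
((607.2357788085938, -281.49407958984375), (341.9967041015625, 170.1962127685547), 60.012386322021484)
```

View pics/cs.png

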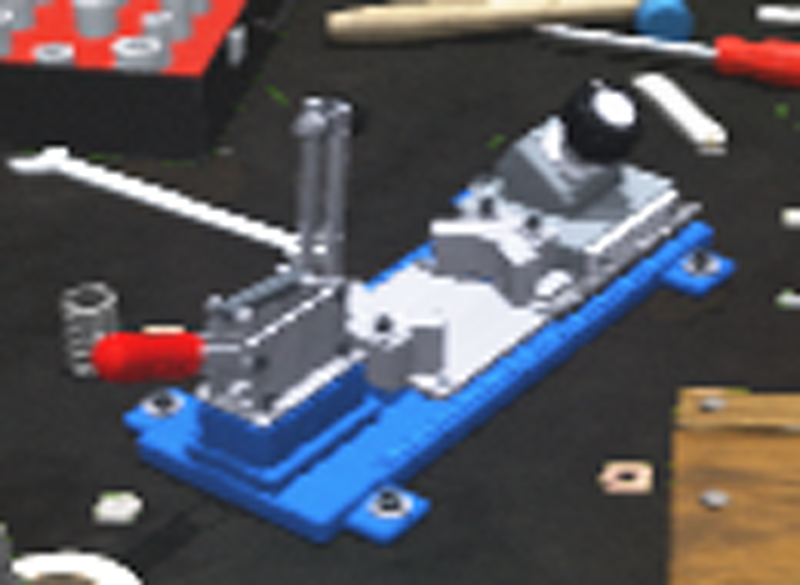

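View pics/ct.png

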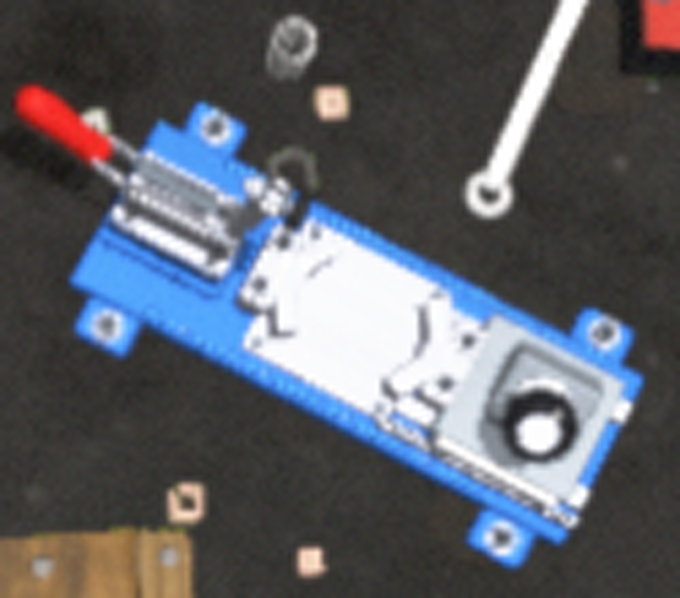

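View pics/cp.png

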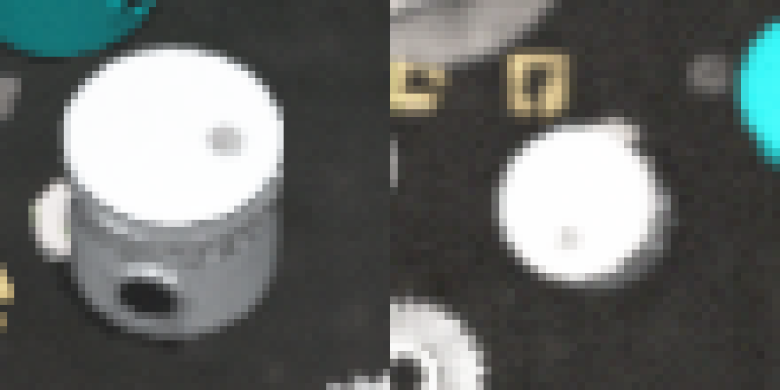

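The crops show the grey cylinder with its white crown facing up, ring-groove dots and pin hole: this is the piston. The fixture lies with its handle end up and left in the top view; the jaw is near the knob and the clamp bar stands up. The pin is at top (354,148). Next I'll measure the piston, the fixture, the handle and the knob.

```bash
python3 - <<'E'
from h import *
s=cv2.imread("pics/side0.png");t=cv2.imread("pics/top0.png")
def crown(i,n,x0,y0,x1,y1,th):
    g=cv2.inRange(i,(th,)*3,(255,)*3)[y0:y1,x0:x1]
    c=max(cv2.findContours(g,0,1)[0],key=cv2.contourArea).reshape(-1,2)+[x0,y0]
    P=plane(n,c,54)[:,:2].astype(np.float32);print(n,cv2.minEnclosingCircle(P),P.mean(0),cv2.fitEllipse(P))
crown(s,"side",255,305,310,360,225);crown(t,"top",176,205,226,255,225)
a=np.deg2rad(-30)
for nm,o in(("rect",(613.7,-270.2)),):
    R=np.array([[np.cos(a),-np.sin(a)],[np.sin(a),np.cos(a)]])
    f=lambda p:np.r_[R@p[:2]+o,p[2]]
    L={"tip end":(0,144+97*np.sin(np.deg2rad(64)),80+97*np.cos(np.deg2rad(64))),"c-+":(-60,158,16),"c++":(60,158,16),"c--":(-60,-184,16),"bed-+":(-46,46,22),"bed--":(-46,-54,22),"riser top -x,+y":(-29,156,95)}
    for k,v in L.items():
        ps,pt=proj("side",f(v))[0],proj("top",f(v))[0]
        print(k,f(v).round(),"side",ps.round(1),((ps-[195,140])*6.154).round(),"top",pt.round(1),((pt-[300,140])*5.44).round())
for n,i,box in(("side",s,(195,140,325,235)),("top",t,(300,140,425,250))):
    h=cv2.cvtColor(i,cv2.COLOR_BGR2HSV);m=cv2.inRange(h,(0,150,80),(6,255,255))|cv2.inRange(h,(174,150,80),(180,255,255))
    z=np.zeros_like(m);z[box[1]:box[3],box[0]:box[0]+40]=1;m*=z
    c=max(cv2.findContours(m,0,1)[0],key=cv2.contourArea).reshape(-1,2);print(n,"red",c.min(0),c.max(0),c.mean(0),cv2.minAreaRect(c))
    m=cv2.inRange(i,(0,0,0),(28,28,28))[box[1]:box[3],box[0]:box[2]]
    g=[(cv2.minEnclosingCircle(q),cv2.contourArea(q)) for q in cv2.findContours(m,0,1)[0] if cv2.contourArea(q)>40]
    print([(np.array(q[0][0])+box[:2],q[0][1],q[1]) for q in g])
print(f((0,0,22)),f((0,-150,100)))
E
```

```text
side ((512.101318359375, 266.61920166015625), 31.076927185058594) [511.7359  267.15347] ((512.0974731445312, 266.36676025390625), (59.05918884277344, 59.88462829589844), 100.80157470703125)
top ((511.7852478027344, 265.9534912109375), 31.65363883972168) [511.23526 265.56525] ((510.8927001953125, 265.8102111816406), (58.45180130004883, 59.35653305053711), 4.550399303436279)
tip end [729. -70. 123.] side [211.4 199. ] [101. 363.] top [302.2 157.4] [12. 94.]
c-+ [ 641. -103.   16.] side [247.9 225.6] [326. 527.] top [311.6 191.9] [ 63. 282.]
c++ [ 745. -163.   16.] side [217.3 211.4] [137. 440.] top [328.2 162. ] [153. 120.]
c-- [ 470. -400.   16.] side [311.8 177.1] [719. 228.] top [402.2 240.7] [556. 548.]
bed-+ [ 597. -207.   22.] side [267.7 204.6] [448. 398.] top [343.2 203.8] [235. 347.]
bed-- [ 547. -294.   22.] side [286.6 190.6] [564. 311.] top [369.8 218. ] [380. 425.]
riser top -x,+y [ 667. -121.   95.] side [238.7 198.7] [269. 361.] top [318.2 178.4] [ 99. 209.]
side red [210 194] [227 201] [218.63414634 197.24390244] ((218.5, 197.5), (7.0, 17.0), 90.0)
[]
top red [303 155] [320 169] [310.92857143 162.33333333] ((311.3460998535156, 162.2307586669922), (20.801258087158203, 7.211102485656738), 33.6900634765625)
[]
[ 613.7 -270.2   22. ] [ 538.7        -400.10381057  100.        ]
```

Piston at (511.5, 266), with both views agreeing within 1 mm. Fixture origin at about (615.5, -272), yaw -30°. The handle-end projections match. First I'll rise and turn the tool to yaw 90°.

```bash
python3 -m handwheel '[[0,0,-0.015,0,0,-0.14,0],[0,0,-0.015,0,0,-0.14,0],[0,0,-0.015,0,0,-0.14,0],[0,0,-0.015,0,0,-0.14,0],[0,0,-0.015,0,0,-0.14,0],[0,0,-0.015,0,0,-0.14,0],[0,0,-0.015,0,0,-0.14,0],[0,0,-0.015,0,0,-0.14,0]]' 30
python3 - <<'E'
from h import *
print("crank base",plane("side",[[212,370],[187,350],[240,350]],5).round(),"turq",plane("top",[[231,216]],54),"gear",plane("top",[[178,253]],18))
print("crank top tri",tri((193,229),(164,177)))
E
```

```text
t: 0.9
tool_pos: [314.2, -652.8, 322.1]
ee_rot: [-3.141, -0.001, 1.575]
contact_force: [0.3, -0.6, 0.1]
finger_gap: 85.5
gripper_force: 0.0
crank base [[635. 355.   5.]
 [697. 316.   5.]
 [589. 303.   5.]] turq [[556.48331089 163.47924712  54.        ]] gear [[441.54188637 343.64001346  18.        ]]
crank top tri (array([632.47064222, 315.83886465, 319.68380625]), np.float64(24.092294765577023))
```

```bash
python3 -m handwheel '[[0.03,0.015,0,0,0,0,0],[0.045,0.025,0,0,0,0,0],[0.045,0.025,0,0,0,0,0],[0.045,0.025,0,0,0,0,0],[0.045,0.025,0,0,0,0,0],[0.045,0.025,0,0,0,0,0],[0.045,0.025,0,0,0,0,0],[0.045,0.025,0,0,0,0,0]]'
python3 -m handwheel '[[0.045,0.007,0,0,0,0,0],[0.045,0,0,0,0,0,0],[0.045,0,0,0,0,0,0],[0.045,0,0,0,0,0,0],[0.045,0,0,0,0,0,0],[0.045,0,0,0,0,0,0],[0.045,0,0,0,0,0,0],[0.045,0,0,0,0,0,0]]'
```

```text
t: 1.7
tool_pos: [500.5, -315.7, 322.0]
ee_rot: [-3.141, -0.0, 1.569]
contact_force: [1.0, -1.1, -0.7]
finger_gap: 85.2
gripper_force: 0.0
t: 2.5
tool_pos: [507.3, 43.9, 322.1]
ee_rot: [-3.141, 0.0, 1.569]
contact_force: [1.0, 0.3, -0.4]
finger_gap: 85.3
gripper_force: 0.0
```

```bash
python3 -m handwheel '[[0.045,0.004,0,0,0,0,0],[0.045,0,0,0,0,0,0],[0.045,0,0,0,0,0,0],[0.045,0,0,0,0,0,0],[0.042,0,0,0,0,0,0],[0,0,0.04,0,0,0,0],[0,0,0.045,0,0,0,0],[0,0,0.045,0,0,0,0]]'
python3 -m handwheel '[[0,0,0.04,0,0,0,0],[0,0,0.03,0,0,0,0],[0,0,0.02,0,0,0,0],[0,0,0,0,0,0,0]]'
python3 - <<'E'
from h import *
s=eyes.get_image("side");cv2.imwrite("pics/s1.png",cv2.resize(s[230:390,170:370],(800,640)[:2] and (740,592),interpolation=3));print(r.state()["tool_pos"],r.state()["finger_gap"])
E
```

```text
t: 3.3
tool_pos: [512.3, 264.7, 190.9]
ee_rot: [3.141, -0.0, 1.57]
contact_force: [0.4, 0.0, 0.7]
finger_gap: 85.3
gripper_force: 0.0
t: 3.7
tool_pos: [509.9, 262.5, 99.1]
ee_rot: [-3.135, 0.004, 1.569]
contact_force: [-0.1, -1.3, 0.1]
finger_gap: 85.7
gripper_force: 0.0
[511.1954014 263.5626823 100.9179088] 85.29890361109064
```

View pics/s1.png

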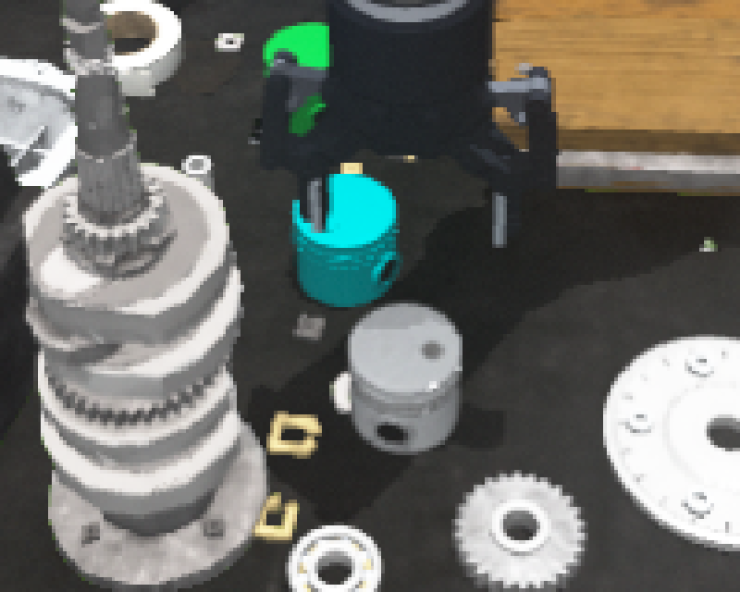

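The open gripper stands straight over the grey piston: fingers at columns 318 and 500, piston centre at column 405 (the midpoint is 409). The surroundings are clear. Next I'll descend and grip.

```bash
python3 -m handwheel '[[0.001,0,0.03,0,0,0,0],[0,0,0.025,0,0,0,0],[0,0,0.012,0,0,0,0],[0,0,0,0,0,0,0]]'
python3 -m handwheel '[[0,0,0,0,0,0,1],[0,0,0,0,0,0,1],[0,0,0,0,0,0,1],[0,0,0,0,0,0,1],[0,0,0,0,0,0,1],[0,0,0,0,0,0,1]]' 40
```

```text
t: 4.15
tool_pos: [512.1, 265.1, 35.0]
ee_rot: [-3.141, 0.001, 1.569]
contact_force: [-0.1, 0.2, 0.1]
finger_gap: 85.3
gripper_force: 0.0
t: 4.75
tool_pos: [512.4, 265.4, 35.5]
ee_rot: [3.141, -0.0, 1.569]
contact_force: [0.1, -0.4, 0.1]
finger_gap: -0.1
gripper_force: 0.0
```

```bash
python3 - <<'E'
from h import *
s=eyes.get_image("side");t=eyes.get_image("top")
cv2.imwrite("pics/s2.png",np.hstack([cv2.resize(s[250:390,170:310],(500,500),interpolation=3),cv2.resize(t[185:265,155:235],(300,300),interpolation=3).copy() if 0 else cv2.resize(t[185:285,170:230],(300,500),interpolation=3)]));print(r.state()["tool_pos"],r.state()["finger_gap"])
E
```

```text
[512.36967967 265.3297639   35.33331059] 0.1155986977244622
```

View pics/s2.png

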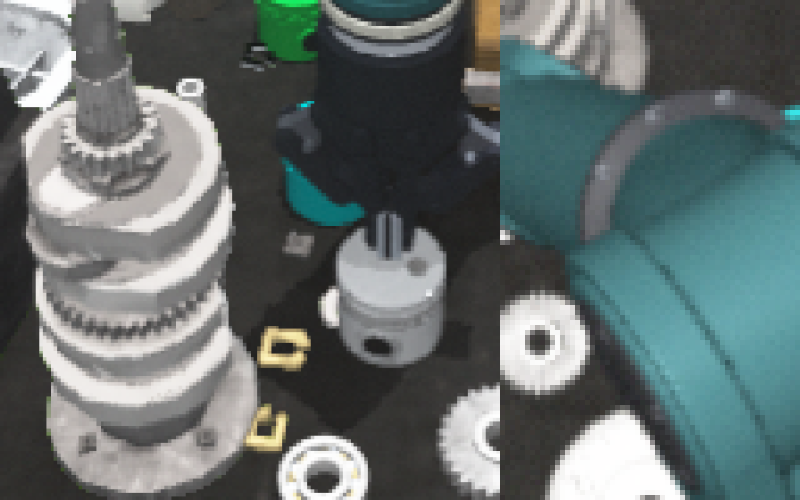

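The gripper closed empty. The tips show over the crown's far part, at side pixel (279,320). I'll check where that ray runs.

```bash
python3 - <<'E'
from h import *
for z in(20,27,40,54,60,70,80):print(z,plane("side",[[279.2,320.5]],z).round(1))
print(proj("side",[[512,265,27],[512,265,54],[512,265,65]]),proj("side",[[512,265,100]]))
st=r.state();print(st["q"].round(3),st["contact_force"],st["moment"])
# piston crown now
s=eyes.get_image("side");print(plane("side",[[170+345*.28,250+265*.28],[170+446*.28,250+265*.28]],54).round(1))
E
```

```text
20 [[515.5 230.6  20. ]]
27 [[514.9 236.4  27. ]]
40 [[513.8 247.2  40. ]]
54 [[512.6 258.9  54. ]]
60 [[512.1 263.9  60. ]]
70 [[511.2 272.2  70. ]]
80 [[510.4 280.5  80. ]]
[[279.16334126 331.4874151 ]
 [279.18523557 322.89264548]
 [279.19435058 319.29572686]] [[279.22413332 307.46479587]]
[-0.267  0.677 -0.407  2.038  0.516  0.526 -1.049] [-0.31368202 -0.86256455 -0.48258079] [ 0.03954604 -0.04991416 -0.02574554]
[[537.  271.2  54. ]
 [480.  264.8  54. ]]
```

```bash
python3 - <<'E'
from h import *
for z in(194,207,241,275):print(z,proj("side",[[314.3,-652.5,z]]),proj("top",[[314.3,-652.5,z]]))
s=cv2.imread("pics/side0.png");t=cv2.imread("pics/top0.png")
cv2.imwrite("pics/g0.png",np.hstack([cv2.resize(s[40:100,335:395],(400,400),interpolation=3),cv2.resize(t[250:310,500:560],(400,400),interpolation=3)]))
E
```

```text
194 [[359.25145982 102.66422048]] [[506.26336844 284.6027887 ]]
207 [[359.64808556  99.20270951]] [[508.43940606 284.50959948]]
241 [[360.70224249  89.98959538]] [[514.33057688 284.25399306]]
275 [[361.78134269  80.53864333]] [[520.52802739 283.97977713]]
```

View pics/g0.png

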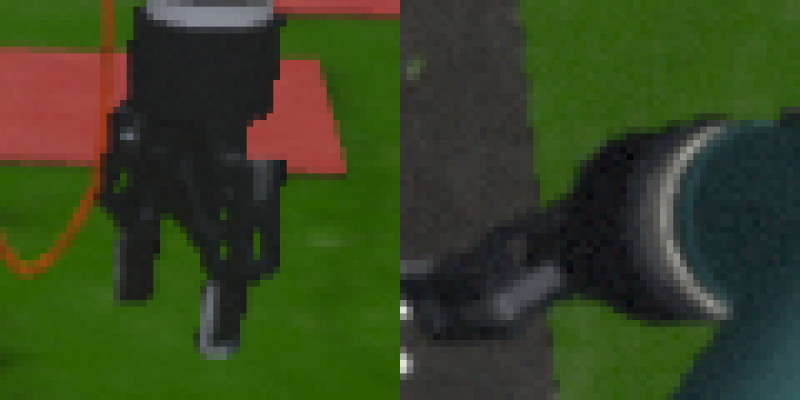

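The tips stand about 34 mm higher than the reported TCP implies. The closed view and both earlier views agree on this, and the piston wasn't touched. I'll allow for the offset: open, go 35 mm lower while watching the force, then grip.

```bash
python3 -m handwheel '[[0,0,0,0,0,0,0],[0,0,0,0,0,0,0],[0,0,0,0,0,0,0],[0,0,0,0,0,0,0],[0,0,0,0,0,0,0],[0,0,0,0,0,0,0]]'
python3 -m handwheel '[[0,0,0.008,0,0,0,0],[0,0,0.008,0,0,0,0],[0,0,0.008,0,0,0,0],[0,0,0.006,0,0,0,0],[0,0,0.004,0,0,0,0]]'
python3 -m handwheel '[[0,0,0,0,0,0,1],[0,0,0,0,0,0,1],[0,0,0,0,0,0,1],[0,0,0,0,0,0,1],[0,0,0,0,0,0,1],[0,0,0,0,0,0,1]]' 40
```

```text
t: 5.5
tool_pos: [512.3, 265.4, 35.3]
ee_rot: [-3.142, -0.0, 1.569]
contact_force: [-0.0, 0.6, 0.6]
finger_gap: 85.2
gripper_force: 0.0
t: 6.0
tool_pos: [511.9, 265.2, 0.3]
ee_rot: [-3.14, 0.001, 1.569]
contact_force: [-0.1, 0.9, 0.4]
finger_gap: 85.3
gripper_force: 0.0
t: 6.6
tool_pos: [512.4, 265.6, 1.5]
ee_rot: [3.141, -0.0, 1.569]
contact_force: [0.1, -0.1, 0.7]
finger_gap: 60.9
gripper_force: 43.6
```

Piston gripped: gap 60.9 mm, 44 N. I'll lift and carry it.

```bash
python3 -m handwheel '[[0,0,-0.01,0,0,0,1],[0,0,-0.03,0,0,0,1],[0,0,-0.04,0,0,0,1],[0,0,-0.045,0,0,0,1],[0,0,-0.045,0,0,0,1],[0,0,-0.045,0,0,0,1],[0,0,-0.03,0,0,0,1],[-0.02,0,0,0,0,0,1]]'
python3 -m handwheel '[[-0.045,0.01,0,0,0,0,1],[-0.045,0.01,0,0,0,0,1],[-0.045,0.01,0,0,0,0,1],[-0.045,0.01,0,0,0,0,1],[-0.045,0.01,0,0,0,0,1],[-0.045,0.01,0,0,0,0,1],[-0.045,0.01,0,0,0,0,1],[-0.045,0.01,0,0,0,0,1]]'
python3 -m handwheel '[[-0.045,0.009,0,0,0,0,1],[-0.045,0.009,0,0,0,0,1],[-0.045,0,0,0,0,0,1],[-0.032,0,0,0,0,0,1],[0,0,0,0,0,0.13,1],[0,0,0,0,0,0.13,1],[0,0,0,0,0,0.13,1],[0,0,0,0,0,0.131,1]]'
python3 - <<'E'
from h import *
s=eyes.get_image("side");t=eyes.get_image("top")
cv2.imwrite("pics/s3.png",np.hstack([cv2.resize(s[110:235,200:310],(528,600),interpolation=3),cv2.resize(t[130:270,320:380],(257,600),interpolation=3)]));print(r.state()["tool_pos"],r.state()["ee_rot"],r.state()["finger_gap"])
E
```

```text
t: 7.4
tool_pos: [514.4, 250.9, 252.6]
ee_rot: [3.131, -0.008, 1.573]
contact_force: [-0.3, 0.1, -1.9]
finger_gap: 60.7
gripper_force: 44.4
t: 8.2
tool_pos: [590.9, -116.8, 246.6]
ee_rot: [-3.141, 0.0, 1.569]
contact_force: [1.5, 0.5, -2.1]
finger_gap: 60.1
gripper_force: 44.4
t: 9.0
tool_pos: [608.3, -281.7, 246.3]
ee_rot: [-3.14, 0.0, 1.042]
contact_force: [-0.6, 0.7, -1.9]
finger_gap: 60.8
gripper_force: 44.3
[ 608.49623888 -281.49799971  246.40440263] [-3.14062605e+00  5.68822870e-04  1.04827080e+00] 60.35243889814709
```

View pics/s3.png

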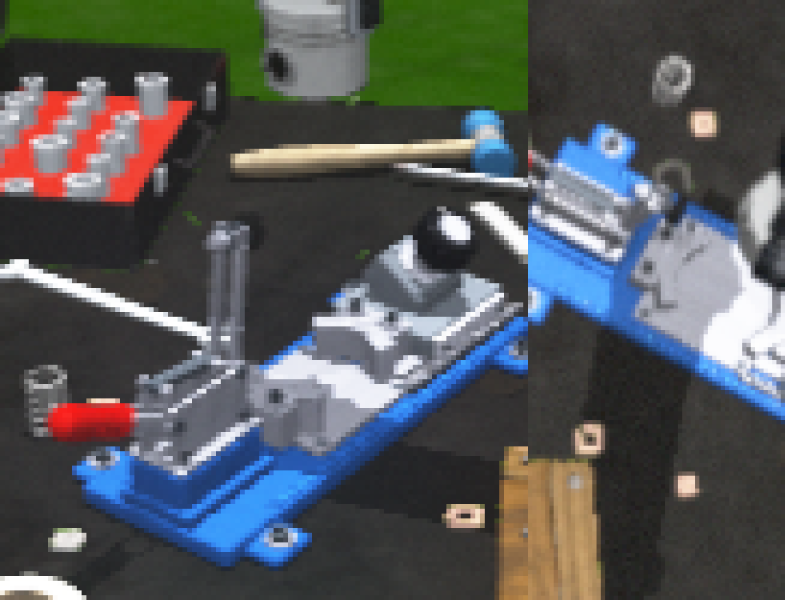

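The piston hangs upright at side (266,130), free of everything, and the fixture is unobstructed below it. I'll check its position from the picture, and the knob's.

```bash
cat >> h.py <<'E'
O=np.array([615.5,-272.,0]);a=np.deg2rad(-30);RF=np.array([[np.cos(a),-np.sin(a),0],[np.sin(a),np.cos(a),0],[0,0,1]])
def f2w(p):return O+RF@np.array(p,float)
def w2f(p):return RF.T@(np.array(p)-O)
E
python3 - <<'E'
from h import *
th=np.linspace(0,6.28,60)
c=lambda x,y,z:np.c_[x+31*np.cos(th),y+31*np.sin(th),0*th+z]
p=proj("side",c(608.5,-281.5,245));print("pred",p.min(0),p.max(0),"obs cols",200+268/4.8,200+370/4.8,"bottom",110+97/4.8)
k,e=tri((292.3,159.7),(398.9,218.3));print("knob",k.round(1),e,w2f(k).round(1))
# red handle tip
print("handle pred tip",proj("side",f2w((0,144+97*np.sin(1.117),80+97*np.cos(1.117)))),proj("top",f2w((0,144+97*np.sin(1.117),80+97*np.cos(1.117)))))
# jaw: front top edges tips, in crops
for n,uv in(("side",(195+510/6.154,140+295/6.154)),("top",(300+388/5.44,140+388/5.44))):print(n,w2f(plane(n,[uv],50)[0]).round(1))
E
```

```text
pred [255.23755392 122.19327197] [276.60532635 130.68906741] obs cols 255.83333333333334 277.08333333333337 bottom 130.20833333333334
knob [ 534.4 -372.9   92.7] 3.3829616367450757 [ -19.8 -128.    92.7]
handle pred tip [[210.93934409 198.57121227]] [[302.72500649 156.80699534]]
side [-43.  -13.2  50. ]
top [-32.9 -45.2  50. ]
```

The position agrees within about 1.5 mm, so the fault in the reading is in height only. I'll lower at fixture (0, -11.7).

```bash
python3 -m handwheel '[[0.001,0.001,0.03,0,0,0,1],[0,0,0.04,0,0,0,1],[0,0,0.04,0,0,0,1],[0,0,0.04,0,0,0,1],[0,0,0.03,0,0,0,1],[0,0,0.015,0,0,0,1],[0,0,0.01,0,0,0,1],[0,0,0,0,0,0,1]]'
python3 -m handwheel '[[0,0,0.005,0,0,0,1],[0,0,0.004,0,0,0,1],[0,0,0.003,0,0,0,1],[0,0,0.002,0,0,0,1],[0,0,0,0,0,0,1]]'
```

```text
t: 9.9
tool_pos: [610.5, -281.3, 40.8]
ee_rot: [-3.141, -0.0, 1.049]
contact_force: [-1.1, -0.1, -1.9]
finger_gap: 61.1
gripper_force: 44.4
t: 10.4
tool_pos: [610.5, -281.5, 27.3]
ee_rot: [-3.141, 0.0, 1.048]
contact_force: [-0.6, 0.2, -2.4]
finger_gap: 60.6
gripper_force: 44.4
```

```bash
python3 -m handwheel '[[0,0,0.001,0,0,0,1],[0,0,0.001,0,0,0,1],[0,0,0.001,0,0,0,1],[0,0,0,0,0,0,1]]'
python3 -m handwheel '[[0,0,0.0005,0,0,0,1],[0,0,0.0005,0,0,0,1],[0,0,0,0,0,0,1]]'
```

```text
t: 10.8
tool_pos: [610.5, -281.4, 24.1]
ee_rot: [-3.141, 0.0, 1.048]
contact_force: [0.0, 0.4, -2.2]
finger_gap: 60.6
gripper_force: 44.4
t: 11.1
tool_pos: [610.7, -281.5, 23.5]
ee_rot: [3.142, 0.0, 1.048]
contact_force: [-0.2, 0.6, 0.6]
finger_gap: 60.5
gripper_force: 44.7
```

Touched down (force -2.2 → +0.6 N). I'll release and rise.

```bash
python3 -m handwheel '[[0,0,0,0,0,0,0.2],[0,0,0,0,0,0,0.1],[0,0,0,0,0,0,0],[0,0,0,0,0,0,0],[0,0,0,0,0,0,0],[0,0,-0.01,0,0,0,0],[0,0,-0.03,0,0,0,0],[0,0,-0.04,0,0,0,0]]'
python3 -m handwheel '[[0,0,-0.045,0,0,0,0],[0,0,-0.045,0,0,0,0],[0,0,-0.045,0,0,0,0],[-0.02,0,-0.02,0,0,0,0],[-0.04,0,0,0,0,0,0],[-0.04,-0.02,0,0,0,0,0],[-0.02,-0.04,0,0,0,0,0],[0,-0.04,0,0,0,0,0]]'
python3 - <<'E'
from h import *
s=eyes.get_image("side");t=eyes.get_image("top")
cv2.imwrite("pics/s4.png",np.hstack([cv2.resize(s[130:230,210:320],(528,480),interpolation=3),cv2.resize(t[160:240,335:380],(270,480),interpolation=3)]))
g=cv2.inRange(s,(225,)*3,(255,)*3)
print(r.state()["tool_pos"],r.state()["ee_rot"])
E
```

```text
t: 11.9
tool_pos: [608.9, -280.9, 102.8]
ee_rot: [-3.137, 0.001, 1.048]
contact_force: [0.8, -0.0, 0.6]
finger_gap: 84.9
gripper_force: 0.0
t: 12.7
tool_pos: [460.4, -339.5, 258.6]
ee_rot: [3.141, 0.002, 1.04]
contact_force: [0.5, 0.2, 0.3]
finger_gap: 85.2
gripper_force: 0.0
[ 456.9181261  -333.2268949   257.79034396] [-3.13410271e+00  1.91485729e-03  1.04541721e+00]
```

View pics/s4.png

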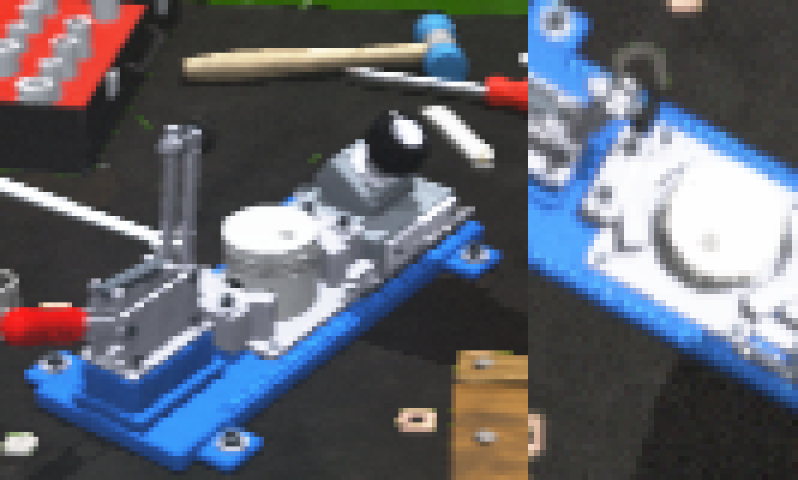

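The piston stands upright on the bed between the vees, with its crown at crop (270,232) in the side view. Next I'll refine the knob centre from its silhouette in the first pictures, and measure the fingertip by background difference.

```bash
python3 - <<'E'
from h import *
s=cv2.imread("pics/side0.png");t=cv2.imread("pics/top0.png");out={}
for n,i,c in(("side",s,(292,160)),("top",t,(399,218))):
    w=14;x0,y0=c[0]-w,c[1]-w
    g=i[y0:y0+2*w,x0:x0+2*w].max(2);print(n);print(g[::1, ::1][4:24,2:26])
E
```

```text
side
[[ 52  54  54  54  53  53  52  51  51  49  50  50  51  51  48  48  48  50
   49  52  43  35  34  31]
 [ 51  52  52  51  50  52  50  49  52  50  50  52  53  54  51  50  53  51
   54  51  51  49  47  46]
 [ 53  54  53  51  54  52  51  51  51  52  52  53  54  55  53  51  52  75
  127 189 238 242 187  86]
 [ 55  53  54  52  51  51  51  52  55  49  46 133 146  46  49  49  50  82
  212 247 249 251 250 234]
 [ 52  53  50  51  51  53  55  53  48  44  45  56 138 162  90  46  47  47
   77 161 235 250 251 250]
 [ 52  51  52  53  55  54  54  47  42  48  48 113 240 254 254 247 144  48
   52  81 141 230 250 251]
 [ 51  52  54  56  54  55  49  39  39  52  55 163 250 254 255 254 247 146
   50  53  78 116 222 251]
 [ 51  53  51  53  53  52  40  30  39  61  68 138 246 254 254 254 254 240
   47  46  51  73 121 226]
 [ 50  49  52  50  50  47  38  34  36  40  52  63 188 251 254 255 254 245
   87  47  49  52  80 128]
 [ 49  50  52  51 177 195  37  33  30  34  44  48  71 174 250 255 255 244
   54  53  52  50  53  82]
 [ 48  48  90 170 233 233 143  32  31  35  36  42  47  61  91 139 141  82
   44  42  
[... 2250 characters left out ...]
02 154 146 146 115  69  67 160 245 253 254 254 253 245 155  66  59
  140 219 232 236 228 247]
 [231 213 167 151 147 136 101  62  83 153 228 251 252 232 154  83  57  97
  186 229 235 234 239 249]
 [224 216 189 158 149 145 126  83  64  67 105 134 143 107  75  72 122 180
  225 235 237 227 247 245]
 [252 246 220 180 151 148 141 126 112  88  87  87  86  87 127 142 183 225
  234 235 231 239 248 236]
 [222 249 252 238 178 154 156 155 149 169 203 194 178 181 212 229 231 234
  237 236 229 247 244 157]
 [179 180 227 248 246 221 204 215 197 219 235 235 231 230 234 235 236 236
  237 231 231 248 236 107]
 [190 185 150 178 226 248 247 229 214 226 235 237 236 238 235 236 237 236
  237 227 244 244 155  70]]
```

```bash
python3 - <<'E'
from h import *
k,e=tri((292.,159.3),(399.2,217.9));print("knob",k.round(1),e,w2f(k).round(1))
# moving arm silhouette now vs background, side
s0=cv2.imread("pics/side0.png");s=eyes.get_image("side")
# crown on bed
g=cv2.inRange(s,(215,)*3,(255,)*3)[165:200,240:285]
n,l,st,c=cv2.connectedComponentsWithStats(g);i=1+st[1:,4].argmax();c2=(l==i)
ct=max(cv2.findContours(c2.astype(np.uint8),0,1)[0],key=cv2.contourArea).reshape(-1,2)+[240,165]
P=plane("side",ct,76)[:,:2].astype(np.float32);(x,y),rr=cv2.minEnclosingCircle(P);print("crown",st[i],w2f([x,y,0]).round(1),rr)
d=cv2.absdiff(s,s0).max(2)>25;pt=np.argwhere(d[:175,270:]);pt=pt[:,::-1]+[270,0]
print([ (rw,pt[pt[:,1]==rw][:,0].min(),pt[pt[:,1]==rw][:,0].max()) for rw in range(100,175,5) if (pt[:,1]==rw).any()])
print(r.state()["tool_pos"],proj("side",[r.state()["tool_pos"]]))
E
```

```text
knob [ 535.4 -373.7   93.7] 3.3498267827529267 [ -18.5 -128.1   93.7]
crown [ 17   8  25  10 180] [-10.2 -10.4   0. ] 42.15793228149414
[(100, np.int64(304), np.int64(559)), (105, np.int64(331), np.int64(559)), (110, np.int64(493), np.int64(559)), (115, np.int64(493), np.int64(559)), (120, np.int64(494), np.int64(559)), (125, np.int64(494), np.int64(559)), (130, np.int64(495), np.int64(559)), (135, np.int64(496), np.int64(559)), (140, np.int64(497), np.int64(559)), (145, np.int64(339), np.int64(552)), (150, np.int64(332), np.int64(559)), (155, np.int64(491), np.int64(559)), (160, np.int64(360), np.int64(555)), (165, np.int64(487), np.int64(546)), (170, np.int64(357), np.int64(548))]
[ 460.92316894 -334.45597996  258.70042754] [[317.76542417 116.93132085]]
```

Knob centre at (535, -374, 94). I need to know whether the 34 mm error lies along the tool or along world z, so I'll tilt 35° at a hover with the fingers shut and measure the tip.

```bash
python3 -m handwheel '[[0,0,0,-0.122,0,0,1],[0,0,0,-0.122,0,0,1],[0,0,0,-0.122,0,0,1],[0,0,0,-0.122,0,0,1],[0,0,0,-0.123,0,0,1],[0,0,0,0,0,0,1],[0,0,0,0,0,0,1]]'
cat > tip.py <<'E'
from h import *
from scipy.spatial.transform import Rotation as Ro
st=r.state();R=Ro.from_euler("xyz",st["ee_rot"]).as_matrix();p=np.array(st["tool_pos"]);print(p.round(1),R.round(3).tolist(),st["q"].round(2))
A=p+8*R[:,2]+[0,0,34];B=p-26*R[:,2]
for n in("side","top"):
    bg=cv2.imread(f"pics/{n}0.png");i=eyes.get_image(n);cv2.imwrite(f"pics/{n}_tip.png",i)
    d=cv2.medianBlur((cv2.absdiff(i,bg).max(2)>12).astype(np.uint8)*255,3)
    qa,qb=proj(n,[A,B]);ax=proj(n,[B+20*R[:,2]])[0]-qb;ax/=np.linalg.norm(ax)
    print(n,"A",qa.round(1),"B",qb.round(1),"axis dir",ax.round(2))
    x,y=(np.minimum(qa,qb)-14).astype(int);
    for row in range(y,y+36):print(row,"".join("#" if v else "." for v in d[row,x:x+44]),x if row==y else "")
E
python3 tip.py
```

```text
t: 13.55
tool_pos: [462.6, -344.4, 259.8]
ee_rot: [2.617, 0.021, 1.033]
contact_force: [0.1, -0.6, -0.3]
finger_gap: -0.4
gripper_force: 0.0
[ 462.6 -344.4  259.8] [[0.512, 0.749, 0.421], [0.859, -0.434, -0.272], [-0.021, 0.501, -0.865]] [ 0.87  0.19 -0.36  2.26  0.45  0.2  -0.42]
side A [316.7 106.2] B [321.4 109. ] axis dir [-0.55  0.84]
92 ...................######################### 302
93 ....................######################## 
94 .....................##################..... 
95 .....................###############.......# 
96 .....................##############.......## 
97 ....................################.####### 
98 ....................######################## 
99 ...................######################### 
100 ..................########################## 
101 ..................########################## 
102 .................########################### 
103 .................##########################. 
104 .................############...######...... 
105 .................###########................ 
106 .................###########................ 
107 .........
[... 2197 characters left out ...]
 
238 ..........################.................. 
239 .........################................... 
240 .........############.###................... 
241 .......#############...##................... 
242 ......###############.###................... 
243 .....####################................... 
244 ....#####################................... 
245 ...#####################.................... 
246 ..######################.................... 
247 .#########################.................. 
248 ###########################................. 
249 ###########################................. 
250 ###########################................. 
251 ###########################.................
```

```bash
python3 - <<'E'
from h import *
from scipy.spatial.transform import Rotation as Ro
st=r.state();R=Ro.from_euler("xyz",st["ee_rot"]).as_matrix();p=np.array(st["tool_pos"])
for a,b in(((322.3,109.5),(414.5,228)),((322.3,109.5),(416,227)),((320.5,108),(414,230))):
    k,e=tri(a,b);print(k.round(1),round(e,1),"rel TCP in tool",(R.T@(k-p)).round(1),"world",(k-p).round(1))
i=cv2.imread("pics/top_tip.png");print(i[222:246,396:428].max(2))
E
```

```text
[ 462.1 -364.6  273.1] 26.9 rel TCP in tool [-17.7  14.7  -6.4] world [ -0.8 -19.8  13.3]
[ 463.5 -369.2  271.7] 29.8 rel TCP in tool [-20.9  17.   -3.3] world [  0.6 -24.5  11.8]
[ 461.9 -362.3  277.3] 15.2 rel TCP in tool [-15.9  15.7 -10.7] world [ -0.9 -17.5  17.4]
[[150 225 250 252 231 149  83  65  98 182 226 233 231 237 248 233 107  58
   59  56  53  57  56  52  53  52  53  52  47  48  53  50]
 [ 68 104 133 136 106  74  70 122 177 222 235 234 225 245 244 154  64  54
   55  57  57  55  55  55  53  55  51  53  49  55  51  54]
 [ 86  84  86  81  80 125 141 184 222 232 233 231 237 247 232 107  56  54
   55  49  50  54  52  55  53  52  53  48  52  54  53  50]
 [169 200 190 176 182 208 225 230 234 234 237 227 246 243 153  65  50  51
   50  49  52  51  54  58  60  55  53  47  50  57  55  54]
 [216 232 233 230 228 231 233 234 235 233 230 228 246 232 105  55  52  51
   54  49  50  51  53  55  53  54  51  56  53  53  53  50]
 [223 233 235 236 234 234 234 235 234 234 226 244 242 158  68  46  44  55
   77  78  64  61  62  54  56  54  56  57  58  58  54  53]
 [222 219 230 235 236 237 236 23
[... 1662 characters left out ...]
8  60  57  58  58  53  59  57  56]
 [210 108  46  39  40  45  45  48  47  43  48  46  46  49  53  53  52  60
   58  64  68  64  58  58  57  59  58  61  58  60  55  61]
 [172  65  40  41  41  46  44  40  46  48  44  45  48  51  52  52  54  49
   56  56  57  58  54  55  57  59  55  59  58  59  62  58]
 [ 99  41  38  40  37  40  47  40  48  48  47  50  53  46  51  52  50  50
   50  55  57  54  55  54  58  58  61  59  61  53  62  61]
 [ 47  33  35  43  41  50  44  48  45  42  49  50  53  51  53  52  47  50
   51  49  54  54  54  55  57  57  56  56  58  57  64  60]
 [ 35  39  34  44  47  47  49  54  53  54  55  53  54  56  69  62  56  54
   57  56  54  50  50  54  55  59  56  56  56  56  57  61]]
```

Hypothesis A falls outside the side silhouette (at row 106 it begins at column 319). The observed tip (322,109) fits B, so the fingers are 34 mm short along the tool axis. I'll therefore take the grasp point as TCP - 45 z'. Next I'll go to a 100 mm stand-off over the knob.

```bash
python3 -m handwheel '[[0.0034,-0.0052,0.032,0,0,0,0],[0.0034,-0.0052,0.032,0,0,0,0],[0.0034,-0.0052,0.032,0,0,0,0],[0.0034,-0.0052,0.032,0,0,0,0],[0,0,0,-0.03,0,0,0],[0,0,0,-0.03,0,0,0],[0,0,0,0,0,0,0]]'
cat > goal.py <<'E'
from h import *
import sys
from scipy.spatial.transform import Rotation as Ro
st=r.state();R=Ro.from_euler("xyz",st["ee_rot"]).as_matrix();p=np.array(st["tool_pos"])
K=np.array([535.4,-373.7,93.7]);ax=RF@[-np.sin(np.deg2rad(35)),0,np.cos(np.deg2rad(35))]
phi=float(sys.argv[2]) if len(sys.argv)>2 else 0 # finger turn about tool z
zt=-ax;xt=RF[:,1];yt=np.cross(zt,xt);Rt=np.c_[xt,yt,zt]@Ro.from_rotvec([0,0,phi]).as_matrix()
T=K+zt*(45-float(sys.argv[1]))
print("t",st["t"],"TCP",p.round(1),"q",st["q"].round(2),"F",st["contact_force"].round(1),"G",(p-45*R[:,2]).round(1))
print("rotvec to go",Ro.from_matrix(R.T@Rt).as_rotvec().round(3),"shift in tool mm",(R.T@(T-p)).round(1))
E
python3 goal.py 100; python3 goal.py 100 -0.5
```

```text
t: 14.35
tool_pos: [478.1, -358.1, 199.4]
ee_rot: [2.595, 0.043, 1.022]
contact_force: [0.3, -0.2, 0.6]
finger_gap: 85.3
gripper_force: 0.0
t 14.35 TCP [ 478.1 -358.1  199.4] q [ 0.74  0.31 -0.24  2.31  1.7   0.12 -1.68] F [ 0.3 -0.2  0.6] G [ 459.  -344.5  237.8]
rotvec to go [-0.065  0.05   0.002] shift in tool mm [18.5 -9.4 64.4]
t 14.35 TCP [ 478.1 -358.1  199.4] q [ 0.74  0.31 -0.24  2.31  1.7   0.12 -1.68] F [ 0.3 -0.2  0.6] G [ 459.  -344.5  237.8]
rotvec to go [-0.076  0.033 -0.497] shift in tool mm [18.5 -9.4 64.4]
```

```bash
python3 -m handwheel '[[0.003,-0.002,0.011,0,0,0,0],[0.003,-0.002,0.011,0,0,0,0],[0.003,-0.002,0.011,0,0,0,0],[0.003,-0.002,0.011,0,0,0,0],[0.003,-0.001,0.011,0,0,0,0],[0.003,-0.001,0.011,0,0,0,0],[0,0,0,0,0,0,0]]'
python3 goal.py 100
```

```text
t: 15.05
tool_pos: [507.8, -358.3, 135.9]
ee_rot: [2.597, 0.042, 1.02]
contact_force: [0.3, -0.4, -0.3]
finger_gap: 85.3
gripper_force: 0.0
t 15.05 TCP [ 507.8 -358.3  135.9] q [ 0.9   0.49 -0.51  2.3   2.04  0.32 -2.01] F [ 0.3 -0.4 -0.3] G [ 488.8 -344.7  174.4]
rotvec to go [-0.067  0.05   0.   ] shift in tool mm [ 0.3  1.6 -2.4]
```

```bash
python3 -m handwheel '[[0,0,0,-0.035,0.025,-0.12,0],[0,0,0,-0.035,0.025,-0.12,0],[0,0,0,0,0,-0.12,0],[0,0,0,0,0,-0.12,0],[0,0,0,0,0,-0.12,0],[0,0,0,0,0,0,0]]'
python3 goal.py 100 -0.6
```

```text
t: 15.65
tool_pos: [507.2, -358.7, 137.7]
ee_rot: [2.617, 0.326, 1.562]
contact_force: [-0.4, -0.2, 0.4]
finger_gap: 85.4
gripper_force: 0.0
t 15.65 TCP [ 507.2 -358.7  137.7] q [ 0.96  0.5  -0.52  2.34  2.45  0.33 -1.77] F [-0.4 -0.2  0.4] G [ 484.7 -346.   174.6]
rotvec to go [ 0.002 -0.006  0.001] shift in tool mm [ 0.4  1.4 -0.6]
```

```bash
python3 -m handwheel '[[0,0,0,0,0,-0.14,0],[0,0,0,0,0,-0.14,0],[0,0,0,0,0,-0.14,0],[0,0,0,0,0,-0.14,0],[0,0.0,0,0,0,0,0]]'
python3 goal.py 100 -1.16
python3 - <<'E'
import runpy,sys
sys.argv=["tip.py"]
from h import *
from scipy.spatial.transform import Rotation as Ro
st=r.state();R=Ro.from_euler("xyz",st["ee_rot"]).as_matrix();p=np.array(st["tool_pos"])
n="side";bg=cv2.imread("pics/side0.png");i=eyes.get_image(n);d=cv2.absdiff(i,bg).max(2)>14
for sg in(-1,1):print("pred open tip",proj(n,[p-39*R[:,2]+sg*R[:,1]*43]).round(1))
print("G",proj(n,[p-45*R[:,2]]))
for row in range(120,165):print(row,"".join("#" if v else "." for v in d[row,270:345]))
E
```

```text
t: 16.15
tool_pos: [507.3, -358.3, 137.6]
ee_rot: [2.864, 0.55, 2.13]
contact_force: [0.1, -0.8, -0.2]
finger_gap: 85.4
gripper_force: 0.0
t 16.15 TCP [ 507.3 -358.3  137.6] q [ 0.85  0.48 -0.37  2.34  2.65  0.3  -1.42] F [ 0.1 -0.8 -0.2] G [ 484.9 -345.7  174.5]
rotvec to go [ 0.005 -0.004 -0.001] shift in tool mm [-0.7  1.1 -0.7]
pred open tip [[317.9 142. ]]
pred open tip [[296.9 142.6]]
G [[308.60359355 141.1236021 ]]
120 ..................................########################################.
121 ................................##########################################.
122 ...............................############################################
123 ..............................#############################################
124 .............................#############################################.
125 ............................##############################################.
126 ...........................##############################################..
127 ..........................###############..#############################...
128 ..........................####
[... 2225 characters left out ...]
...............................................#....########
157 ................................................................###########
158 .................................................................##########
159 ..................................................................#########
160 ...................................................................########
161 ....................................................................#######
162 .....................................................................######
163 ......................................................................#####
164 ........................................................................###
```

The open fingertips show at side (298,143) and (320.5,143), against predictions of (297,142.6) and (318,142). They sit about 4 mm to -x. I'll trim that and advance along the axis.

```bash
python3 -m handwheel '[[-0.002,0.003,0.02,0,0,0,0],[0,0,0.025,0,0,0,0],[0,0,0.02,0,0,0,0],[0,0,0.01,0,0,0,0],[0,0,0,0,0,0,0]]'
python3 goal.py 0 -1.16
python3 -m handwheel '[[0,0,0.008,0,0,0,0],[0,0,0.006,0,0,0,0],[0,0,0.004,0,0,0,0],[0,0,0,0,0,0,0]]'
python3 goal.py 0 -1.16
```

```text
t: 16.7
tool_pos: [547.7, -378.8, 76.3]
ee_rot: [2.863, 0.547, 2.129]
contact_force: [0.1, 0.5, 0.2]
finger_gap: 85.2
gripper_force: 0.0
t 16.7 TCP [ 547.7 -378.8   76.3] q [ 0.83  0.64 -0.37  2.27  2.67  0.39 -1.42] F [0.1 0.5 0.2] G [ 525.3 -366.3  113.2]
rotvec to go [ 0.005 -0.006 -0.002] shift in tool mm [-0.1 -2.  23.1]
t: 17.1
tool_pos: [556.7, -383.8, 62.5]
ee_rot: [2.864, 0.549, 2.131]
contact_force: [-0.8, 0.2, -0.0]
finger_gap: 85.7
gripper_force: 0.0
t 17.1 TCP [ 556.7 -383.8   62.5] q [ 0.82  0.67 -0.37  2.25  2.68  0.41 -1.42] F [-0.8  0.2 -0. ] G [ 534.2 -371.2   99.4]
rotvec to go [ 0.006 -0.005  0.   ] shift in tool mm [ 0.4 -2.3  5.9]
```

```bash
python3 -m handwheel '[[0,0,0.002,0,0,0,0.3],[0,0,0,0,0,0,0.4],[0,0,0,0,0,0,0.46],[0,0,0,0,0,0,0.5]]' 20
python3 -m handwheel '[[0,0,0,0,0,0,0.6],[0,0,0,0,0,0,0.7],[0,0,0,0,0,0,0.8],[0,0,0,0,0,0,0.8]]' 30
python3 goal.py 0 -1.16
```

```text
t: 17.5
tool_pos: [556.8, -384.7, 60.9]
ee_rot: [2.865, 0.549, 2.131]
contact_force: [-1.7, -0.6, 0.5]
finger_gap: 42.7
gripper_force: 0.6
t: 17.9
tool_pos: [556.0, -385.1, 60.9]
ee_rot: [2.866, 0.549, 2.13]
contact_force: [-5.4, -0.8, 4.8]
finger_gap: 39.6
gripper_force: 30.0
t 17.9 TCP [ 556.  -385.1   60.9] q [ 0.82  0.67 -0.37  2.25  2.68  0.41 -1.42] F [-5.4 -0.8  4.8] G [ 533.6 -372.5   97.8]
rotvec to go [ 0.003 -0.005 -0.001] shift in tool mm [ 0.3 -0.6  4.6]
```

Knob gripped (39.6 mm). I'll turn it clockwise (+z'), following the carriage along fixture +y.

```bash
python3 -m handwheel '[[0,0,0,0,0,0,0.8],[0.0008,0.0016,0,0,0,0.1,0.8],[0.001,0.0015,0,0,0,0.1,0.8],[0.0011,0.0014,0,0,0,0.1,0.8],[0.0012,0.0013,0,0,0,0.1,0.8],[0,0,0,0,0,0,0.8]]' 60
cat > st.py <<'E'
from h import *
from scipy.spatial.transform import Rotation as Ro
st=r.state();R=Ro.from_euler("xyz",st["ee_rot"]).as_matrix();p=np.array(st["tool_pos"])
zt=RF@[np.sin(np.deg2rad(35)),0,-np.cos(np.deg2rad(35))];xt=RF[:,1];yt=np.cross(zt,xt)
print("t",st["t"],"phi",np.arctan2(R[:,0]@yt,R[:,0]@xt).round(3),"Ftool",(R.T@st["contact_force"]).round(1),"F fix y",round(RF[:,1]@st["contact_force"],1),"M tool",(R.T@st["moment"]).round(2),"q",st["q"].round(2),"gap",round(st["finger_gap"],1),"G fix",w2f(p-45*R[:,2]).round(1))
E
python3 st.py
```

```text
t: 18.5
tool_pos: [559.0, -379.1, 60.8]
ee_rot: [2.67, 0.4, 1.708]
contact_force: [-7.3, 0.5, 6.5]
finger_gap: 39.2
gripper_force: 59.6
t 18.5 phi -0.756 Ftool [-1.2 -3.4 -9.1] F fix y -3.2 M tool [ 1.05 -0.04  0.2 ] q [ 0.89  0.69 -0.48  2.25  2.53  0.45 -1.66] gap 39.2 G fix [ -21.1 -121.2   97.7]
```

```bash
python3 -m handwheel '[[0.0014,0.0012,0,0,0,0.1,0.8],[0.0015,0.001,0,0,0,0.1,0.8],[0.0016,0.0009,0,0,0,0.1,0.8],[0,0,0,0,0,0,0.8]]'
python3 st.py
python3 -m handwheel '[[0.0016,0.0007,0,0,0,0.1,0.8],[0.0009,0.0003,0,0,0,0.05,0.8],[0,0,0,0,0,0,0.8]]'
python3 st.py
```

```text
t: 18.9
tool_pos: [561.2, -374.6, 60.5]
ee_rot: [2.582, 0.252, 1.432]
contact_force: [-7.4, -0.4, 6.5]
finger_gap: 38.8
gripper_force: 59.9
t 18.9 phi -0.456 Ftool [-3.  -3.  -8.9] F fix y -4.0 M tool [ 1.01 -0.49  0.23] q [ 0.94  0.71 -0.57  2.25  2.43  0.49 -1.85] gap 38.8 G fix [ -21.5 -116.1   97.5]
t: 19.2
tool_pos: [562.3, -372.2, 60.5]
ee_rot: [2.555, 0.171, 1.304]
contact_force: [-8.0, -0.3, 6.6]
finger_gap: 39.0
gripper_force: 60.1
t 19.2 phi -0.308 Ftool [-3.5 -3.  -9.3] F fix y -4.3 M tool [ 0.99 -0.59  0.17] q [ 0.97  0.73 -0.62  2.25  2.39  0.51 -1.95] gap 39.0 G fix [ -21.6 -113.5   97.4]
```

```bash
python3 -m handwheel '[[0.001,0.0003,0,0,0,0.06,0.8],[0.001,0.0003,0,0,0,0.06,0.8],[0,0,0,0,0,0,0.8]]'
python3 st.py
python3 -m handwheel '[[0.001,0.0002,0,0,0,0.06,0.8],[0.001,0.0001,0,0,0,0.06,0.8],[0,0,0,0,0,0,0.8]]'
python3 st.py
```

```text
t: 19.5
tool_pos: [563.2, -370.4, 60.3]
ee_rot: [2.542, 0.104, 1.203]
contact_force: [-8.0, -0.7, 5.7]
finger_gap: 39.0
gripper_force: 60.1
t 19.5 phi -0.187 Ftool [-4.1 -2.9 -8.4] F fix y -4.6 M tool [ 0.91 -0.71  0.15] q [ 0.99  0.74 -0.65  2.25  2.35  0.53 -2.03] gap 39.0 G fix [ -21.8 -111.5   97.3]
t: 19.8
tool_pos: [564.2, -368.4, 60.2]
ee_rot: [2.535, 0.036, 1.105]
contact_force: [-8.2, -0.1, 5.3]
finger_gap: 39.0
gripper_force: 60.1
t 19.8 phi -0.068 Ftool [-4.  -3.  -8.4] F fix y -4.2 M tool [ 0.84 -0.81  0.19] q [ 1.01  0.75 -0.69  2.25  2.32  0.55 -2.11] gap 39.0 G fix [ -21.9 -109.3   97.2]
```

```bash
python3 -m handwheel '[[0.0009,0,0,0,0,0.05,0.8],[0,0,0,0,0,0,0.8]]' >/dev/null
python3 st.py
python3 -m handwheel '[[0.0009,0,0,0,0,0.05,0.8],[0,0,0,0,0,0,0.8]]'>/dev/null
python3 st.py
python3 -m handwheel '[[0.0005,0,0,0,0,0.03,0.8],[0,0,0,0,0,0,0.8]]'>/dev/null
python3 st.py
```

```text
t 20.0 phi -0.02 Ftool [-4.6 -2.5 -7.4] F fix y -4.7 M tool [ 0.86 -0.98 -0.23] q [ 1.02  0.75 -0.7   2.25  2.31  0.56 -2.14] gap 39.1 G fix [ -22.  -108.6   97.1]
t 20.2 phi 0.027 Ftool [-4.7 -2.1 -8.1] F fix y -4.7 M tool [ 0.94 -1.1  -0.77] q [ 1.03  0.76 -0.72  2.25  2.3   0.57 -2.18] gap 38.7 G fix [ -22.1 -107.8   97.1]
t 20.4 phi 0.056 Ftool [-5.6 -1.9 -8.9] F fix y -5.5 M tool [ 0.88 -1.04 -0.74] q [ 1.03  0.76 -0.73  2.25  2.29  0.57 -2.2 ] gap 39.0 G fix [ -22.1 -107.2   97.1]
```

The torque rose steeply (change of about 0.95 N m) after a turn of about 1.15 rad: the piston is squeezed. I'll release, back off along the axis and check the crown.

```bash
python3 -m handwheel '[[0,0,0,0,0,0,0.5],[0,0,0,0,0,0,0.2],[0,0,0,0,0,0,0],[0,0,0,0,0,0,0],[0,0,0,0,0,0,0],[0,0,-0.01,0,0,0,0],[0,0,-0.03,0,0,0,0],[0,0,-0.04,0,0,0,0]]'
python3 -m handwheel '[[0,0,-0.04,0,0,0,0],[0,0,-0.02,0,0,0,0],[0,0,0,0,0,0,0]]'
python3 - <<'E'
from h import *
s=eyes.get_image("side");cv2.imwrite("pics/side_c.png",s)
for v,th in((200,0),(230,0)):
    g=cv2.inRange(s,(v,)*3,(255,)*3)[168:200,243:285]
    ct=max(cv2.findContours(g,0,1)[0],key=cv2.contourArea).reshape(-1,2)+[243,168]
    print(v,ct.min(0),ct.max(0),cv2.contourArea(ct))
th=np.linspace(0,6.28,90)
for y in(0,-5,-11):
    p=proj("side",[f2w((31*np.cos(t),y+31*np.sin(t),76)) for t in th]);print(y,p.min(0).round(1),p.max(0).round(1))
print(s[170:190,248:284].max(2))
E
```

```text
t: 21.2
tool_pos: [527.3, -342.2, 125.9]
ee_rot: [2.536, -0.041, 1.002]
contact_force: [0.5, -0.2, 0.6]
finger_gap: 85.4
gripper_force: 0.0
t: 21.5
tool_pos: [496.9, -325.1, 178.3]
ee_rot: [2.53, -0.037, 1.004]
contact_force: [0.7, 0.2, 0.3]
finger_gap: 85.7
gripper_force: 0.0
200 [254 172] [279 184] 160.5
230 [254 174] [275 183] 134.0
0 [254.3 173.4] [274.2 183.5]
-5 [255.3 172.8] [275.1 182.8]
-11 [256.5 172.1] [276.3 182. ]
[[105 119  98  63  52  51  48  50  50  52  54  52  52  53  54  53  55  52
   52  51  53  53  72 146 161 100  99 100 102 101 116 168 208 213 190 176]
 [116 118  98  62  54  51  52  52  54  53  54  53  54  54  54  54  54  55
   54  52  54 120 229 241 177  96  98  99 100 100 103 122 176 207 186 131]
 [116 118  96  63  51  52  54  55  55  57  57  56  54  54  54  55  54  54
   53  54 129 206 234 236 198 118  97 100 100  98 101 100 127 179 183 138]
 [118 116  96  63  52  54  55  56  58  57  55  56  53  56  55  72  94  80
   55  53 113 198 230 203 130 101  97  97  97  99  99 100 100 130 166 166]
 [116 116  91  50  55  55  56  54  54  54 120 175 231 252 252 253 253 253
[... 1611 characters left out ...]
 151 147 144 137 136 144 149
  151 153 192 198 124 106 103 101 158 183 140 140 132 109 109 104  99  96]
 [179 164 108 148 232 226 108 115 124 126 119 121 132 143 136 136 138 140
  136 126 138 138 117 121 104 102 118 131 129 127 121 108 107 130 142 116]
 [245 116  77 160 239 249 228 113 118 116 128 133 133 124 107 104 113 119
  123 136 134 120 110 114 119 116 116 127 128 125 115 103 110 178 241 238]
 [121  85  75 192 247 250 233 167 171 145 128 125 115 114 110 109 119 125
  138 150 132 118 126 125 123 118 117 125 127 124 123 127 191 209 154 128]
 [117 111  99 195 246 249 248 247 227 138 143 143 143 145 146 160 163 141
  144 146 143 137 134 130 126 118 116 126 124 125 133 215 247 247 245 229]]
```

The crown's silhouette (columns 254–274, rows 174–183) matches the y = 0 prediction exactly, so the piston is seated. Now the handle: I'll rise and straighten with the fingers shut.

```bash
python3 -m handwheel '[[0,0.02,-0.03,0,0,0,1],[0,0.02,-0.03,0.1,0,0,1],[0,0.02,-0.03,0.12,0,0,1],[0,0.01,-0.03,0.12,0,0,1],[0,0,-0.03,0.12,0,0,1],[0,0,-0.02,0.12,0,0,1],[0,0,0,0.03,0,0,1],[0,0,0,0,0,0,1]]'
cat > hg.py <<'E'
# usage: hg.py L t dx dz  (deg, deg, extra mm along x' (away from handle) and -z')
from h import *
import sys
from scipy.spatial.transform import Rotation as Ro
L,t=np.deg2rad([float(v) for v in sys.argv[1:3]]);dx,dz=[float(v) for v in sys.argv[3:5]]
st=r.state();R=Ro.from_euler("xyz",st["ee_rot"]).as_matrix();p=np.array(st["tool_pos"])
xt=RF@[0,np.cos(t),-np.sin(t)];zt=RF@[0,-np.sin(t),-np.cos(t)];Rt=np.c_[xt,np.cross(zt,xt),zt]
P=f2w((0,144+87*np.sin(L),80+87*np.cos(L)));T=P+(21+dx)*xt+(41-dz)*zt
print("t",round(st["t"],2),"TCP",p.round(1),"fix",w2f(p).round(1),"q",st["q"].round(2),"F fix",(RF.T@st["contact_force"]).round(1))
print("target",T.round(1),"turn tool",Ro.from_matrix(R.T@Rt).as_rotvec().round(3),"shift tool mm",(R.T@(T-p)).round(1),"shift world",(T-p).round(1))
E
python3 hg.py 64 30 40 150
python3 - <<'E'
from h import *
print("pin",w2f(plane("top",[[354,148]],46)[0]).round())
print("ring",w2f(plane("top",[[287,161]],10)[0]).round(),"tray",w2f(plane("top",[[242,138]],20)[0]).round())
E
```

```text
t: 22.35
tool_pos: [476.3, -360.4, 250.2]
ee_rot: [2.707, 0.056, 0.932]
contact_force: [0.0, -0.1, -0.3]
finger_gap: -0.1
gripper_force: 0.0
t 22.35 TCP [ 476.3 -360.4  250.2] fix [ -76.4 -146.2  250.2] q [ 1.1   0.29 -0.71  2.16  0.8   0.45 -0.85] F fix [ 0.1 -0.1 -0.3]
target [780.3  13.4 182. ] turn tool [ 0.393 -0.435 -0.21 ] shift tool mm [484.4   2.1  46.3] shift world [304.  373.7 -68.1]
pin [134. 104.  46.]
ring [ -6. 285.  10.] tray [-11. 460.  20.]
```

```bash
python3 -m handwheel '[[0.03,0.003,-0.01,0,0,0,1],[0.045,0.004,-0.005,0,0,0,1],[0.045,0.004,-0.004,0,0,0,1],[0.045,0.004,-0.004,0,0,0,1],[0.045,0.004,-0.004,0,0,0,1],[0.045,0.004,-0.004,0,0,0,1],[0.045,0.004,-0.003,0,0,0,1],[0.045,0.004,-0.003,0,0,0,1]]'
python3 -m handwheel '[[0.045,0.004,0,0,0,0,1],[0.045,0.004,0,0,0,0,1],[0.03,0,0,0.07,-0.07,-0.035,1],[0,0,0,0.07,-0.07,-0.035,1],[0,0,0,0.07,-0.07,-0.035,1],[0,0,0,0.07,-0.07,-0.035,1],[0,0,0,0.07,-0.07,-0.035,1],[0,0,0,0,0,0,1]]'
python3 hg.py 64 30 40 150
```

```text
t: 23.15
tool_pos: [691.9, -86.7, 275.1]
ee_rot: [2.708, 0.06, 0.934]
contact_force: [0.6, -0.3, -0.4]
finger_gap: 0.2
gripper_force: 0.0
t: 23.95
tool_pos: [769.9, 4.6, 268.2]
ee_rot: [3.086, 0.442, 1.02]
contact_force: [-0.7, -0.3, -1.7]
finger_gap: 0.0
gripper_force: 0.0
t 23.95 TCP [769.9   4.6 268.2] fix [ -4.6 316.7 268.2] q [ 0.12  0.81 -0.68  1.24  0.74  1.63 -1.12] F fix [-0.4 -0.6 -1.7]
target [780.3  13.4 182. ] turn tool [ 0.043 -0.081 -0.026] shift tool mm [48.5  0.2 72.5] shift world [ 10.4   8.8 -86.2]
```

```bash
python3 -m handwheel '[[0.016,0,0.02,0.043,-0.081,-0.026,1],[0.016,0,0.025,0,0,0,1],[0.016,0,0.025,0,0,0,1],[0,0,0,0,0,0,1]]'
python3 hg.py 64 30 25 0
```

```text
t: 24.35
tool_pos: [771.3, 10.2, 183.0]
ee_rot: [-3.138, 0.527, 1.051]
contact_force: [-1.1, 0.8, -1.7]
finger_gap: 0.0
gripper_force: 0.0
t 24.35 TCP [771.3  10.2 183. ] fix [ -6.2 322.2 183. ] q [ 0.07  0.92 -0.64  1.23  0.77  1.64 -1.15] F fix [-1.3  0.1 -1.7]
target [736.3 -62.8  59.6] turn tool [-0.001  0.004  0.003] shift tool mm [ -7.7   6.3 147.2] shift world [ -35.   -73.  -123.3]
```

```bash
python3 -m handwheel '[[-0.002,0.006,0.03,0,0,0,1],[-0.002,0,0.035,0,0,0,1],[-0.002,0,0.035,0,0,0,1],[-0.002,0,0.03,0,0,0,1],[0,0,0.017,0,0,0,1],[0,0,0,0,0,0,1]]'
python3 hg.py 64 30 0 0
python3 - <<'E'
from h import *
from scipy.spatial.transform import Rotation as Ro
st=r.state();R=Ro.from_euler("xyz",st["ee_rot"]).as_matrix();p=np.array(st["tool_pos"])
i=eyes.get_image("side");d=cv2.absdiff(i,cv2.imread("pics/side0.png")).max(2)>14
print("tip pred",proj("side",[p-26*R[:,2]]).round(1),"handle end",proj("side",[f2w((0,144+97*np.sin(1.117),80+97*np.cos(1.117)))]))
h=cv2.cvtColor(i,cv2.COLOR_BGR2HSV);m=(cv2.inRange(h,(0,150,80),(6,255,255))|cv2.inRange(h,(174,150,80),(180,255,255)))>0
for row in range(185,232):print(row,"".join("R" if m[row,c] else "#" if d[row,c] else "." for c in range(185,260)))
E
```

```text
t: 24.95
tool_pos: [738.4, -64.0, 64.5]
ee_rot: [3.14, 0.524, 1.045]
contact_force: [-1.2, -0.5, -0.7]
finger_gap: 0.1
gripper_force: 0.0
t 24.95 TCP [738.4 -64.   64.5] fix [  2.4 241.6  64.5] q [ 0.17  0.98 -0.61  1.41  0.85  1.43 -1.21] F fix [-0.8 -1.  -0.7]
target [725.4 -81.6  72.1] turn tool [ 0.001 -0.    -0.002] shift tool mm [-22.6  -2.4   4.2] shift world [-12.9 -17.6   7.6]
tip pred [[205.5 213.2]] handle end [[210.93934409 198.57121227]]
185 ##########...........................................................######
186 ###..#####...........................................................######
187 ########.#...........................................................######
188 #...#..#.#...........................................................######
189 ##....######...........................................................####
190 ###..###.####.............................................................#
191 ####.#.####.#..............................................................
192 ########.##................................................................
193 #
[... 2414 characters left out ...]
............................................................
224 ...........................................................................
225 ...........................................................................
226 ........................................................................###
227 .........................................................................#.
228 ...........................................................................
229 .........................................................................##
230 ..........................#............................................####
231 ................######......#..............................................
```

The fingertip is behind and below the handle end as predicted: tip (205,215), handle end (210,198). I'll sweep the handle over.

```bash
python3 -m handwheel '[[-0.008,-0.002,0.002,0,0,0,1],[-0.008,0,0.002,0,0,0,1],[-0.007,0,0,0,0,0,1],[-0.0105,0,-0.006,0,0,0,1],[-0.011,0,-0.0045,0,0,0,1],[0,0,0,0,0,0,1]]'
python3 hg.py 48 30 0 0
python3 -m handwheel '[[-0.012,0,-0.003,0,0,0,1],[-0.012,0,-0.0012,0,0,0,1],[-0.012,0,0.0004,0,0,0,1],[-0.012,0,0.002,0,0,0,1],[0,0,0,0,0,0,1]]'
python3 hg.py 16 30 0 0
python3 - <<'E'
from h import *
i=eyes.get_image("side");h=cv2.cvtColor(i,cv2.COLOR_BGR2HSV);m=cv2.inRange(h,(0,150,80),(6,255,255))|cv2.inRange(h,(174,150,80),(180,255,255))
b=m[130:235,195:270];ys,xs=np.nonzero(b);print(len(ys),xs.min()+195,xs.max()+195,ys.min()+130,ys.max()+130)
for L in(64,30,16,10,0):print(L,proj("side",[f2w((0,144+s*np.sin(np.deg2rad(L)),80+s*np.cos(np.deg2rad(L)))) for s in(30,97)]).round(0).tolist())
E
```

```text
t: 25.6
tool_pos: [721.1, -92.3, 95.9]
ee_rot: [3.135, 0.52, 1.043]
contact_force: [0.6, 0.6, -0.1]
finger_gap: 0.2
gripper_force: 0.0
t 25.6 TCP [721.1 -92.3  95.9] fix [  1.6 208.5  95.9] q [ 0.22  0.92 -0.62  1.46  0.84  1.42 -1.19] F fix [ 0.2  0.8 -0.1]
target [718.7 -93.3  92.2] turn tool [ 0.004 -0.003 -0.004] shift tool mm [ 0.  -1.7  4.3] shift world [-2.5 -1.  -3.7]
t: 26.1
tool_pos: [699.3, -129.6, 119.8]
ee_rot: [3.137, 0.522, 1.042]
contact_force: [0.4, -0.7, 0.0]
finger_gap: -0.1
gripper_force: 0.0
t 26.1 TCP [ 699.3 -129.6  119.8] fix [  1.3 165.2 119.8] q [ 0.28  0.87 -0.62  1.52  0.84  1.41 -1.16] F fix [ 0.7 -0.5  0. ]
target [ 698.3 -128.5  117.6] turn tool [ 0.002 -0.001 -0.005] shift tool mm [ 1.5 -1.3  1.6] shift world [-0.9  1.1 -2.2]
379 207 240 130 189
64 [[227.0, 198.0], [211.0, 199.0]]
30 [[229.0, 192.0], [220.0, 179.0]]
16 [[231.0, 190.0], [225.0, 173.0]]
10 [[232.0, 190.0], [227.0, 171.0]]
0 [[233.0, 189.0], [231.0, 168.0]]
```

```bash
python3 -m handwheel '[[-0.0115,-0.001,0.004,0,0,0,1],[-0.006,0,0.003,0,0,0,1],[-0.005,0,0.003,0,0,0,1],[0,0,0,0,0,0,1]]'
python3 hg.py 0 30 0 0
python3 -m handwheel '[[-0.005,0,0.003,0,0,0,1],[-0.004,0,0.003,0,0,0,1],[0,0,0,0,0,0,1]]'
python3 hg.py -6 30 0 0
```

```text
t: 26.55
tool_pos: [687.1, -146.2, 121.5]
ee_rot: [3.138, 0.518, 1.046]
contact_force: [1.2, 4.0, 1.9]
finger_gap: 0.2
gripper_force: 1.4
t 26.55 TCP [ 687.1 -146.2  121.5] fix [ -0.9 144.7 121.5] q [ 0.31  0.86 -0.63  1.55  0.85  1.39 -1.15] F fix [-0.9  4.   1.9]
target [ 686.3 -149.3  121. ] turn tool [ 0.003 -0.005 -0.001] shift tool mm [-2.4  0.9  2. ] shift world [-0.8 -3.  -0.5]
t: 26.85
tool_pos: [680.5, -158.6, 120.2]
ee_rot: [3.139, 0.524, 1.045]
contact_force: [-0.0, -0.1, 0.2]
finger_gap: -0.1
gripper_force: 0.0
t 26.85 TCP [ 680.5 -158.6  120.2] fix [ -0.4 130.7 120.2] q [ 0.32  0.85 -0.62  1.57  0.85  1.38 -1.14] F fix [ 0.  -0.1  0.2]
target [ 681.8 -157.2  120.5] turn tool [ 0.002  0.    -0.002] shift tool mm [ 1.5  0.4 -1.2] shift world [1.3 1.5 0.3]
```

The force peaked at 4 N and then fell to 0: the handle snapped over dead centre. I'll withdraw backwards and upwards, and check.

```bash
python3 -m handwheel '[[0.02,0,0,0,0,0,1],[0.03,0,-0.01,0,0,0,1],[0.03,0,-0.04,0,0,0,1],[0,0,-0.045,0,0,0,1],[0,0,-0.045,0,0,0,1],[0,0,-0.045,0,0,0,1],[0.03,0,-0.04,0,0,0,1],[0,0,0,0,0,0,1]]'
python3 - <<'E'
from h import *
for n in("side","top"):
    i=eyes.get_image(n);cv2.imwrite(f"pics/{n}_end.png",i);h=cv2.cvtColor(i,cv2.COLOR_BGR2HSV);m=cv2.inRange(h,(0,150,80),(6,255,255))|cv2.inRange(h,(174,150,80),(180,255,255))
    for L in(4,-20):print(n,L,proj(n,[f2w((0,144+s*np.sin(np.deg2rad(L)),80+s*np.cos(np.deg2rad(L)))) for s in(30,97)]).round(0).tolist(),"pad",proj(n,[f2w((0,0,76))]).round(0))
    q=proj(n,[f2w((0,130,140))])[0].astype(int)
    for row in range(q[1]-18,q[1]+22):print(row,"".join("R" if v else "." for v in m[row,q[0]-25:q[0]+30]),q[0]-25)
i=cv2.imread("pics/side_end.png");print(i[172:186,250:278].max(2))
E
```

```text
t: 27.65
tool_pos: [787.1, 33.9, 262.9]
ee_rot: [3.139, 0.51, 1.054]
contact_force: [-0.0, 1.5, -0.3]
finger_gap: 0.0
gripper_force: 0.0
side 4 [[232.0, 189.0], [230.0, 169.0]] pad [[264. 178.]]
side -20 [[235.0, 188.0], [239.0, 165.0]] pad [[264. 178.]]
159 ....................................................... 210
160 ....................................................... 210
161 ....................................................... 210
162 ....................................................... 210
163 ....................................................... 210
164 ....................................................... 210
165 ...........................RRRR........................ 210
166 .........................RRRRRR........................ 210
167 .........................RRRRRRR....................... 210
168 ........................RRRRRRRR....................... 210
169 ........................RRRRRRRR....................... 210
170 ........................RRRRRRRR....................... 210
171 ........................RRRRRRRR....................... 210
172 .........
[... 5329 characters left out ...]
216 142  95 106 219 235 133 109 168 244 254 253 238 181 240 246 196 203
  208 244 254 254 250 227 242 240 187 200]
 [147 102 125 231 236 112 108 166 244 253 251 240 239 254 254 254 251 250
  254 254 254 251 201 183 240 245 241 248]
 [133 120 196 193 126 118 163 230 250 241 193 243 254 254 254 254 254 254
  254 251 231 198 128 167 237 251 242 196]
 [197 212 148 115 121 136 146 148 160 165 222 248 249 249 249 250 244 233
  211 153 140 136 125 152 235 251 250 238]
 [129 118 110 105 103 147 173 157 151 147 152 157 152 151 157 155 153 149
  150 151 149 137 127 137 229 252 252 251]
 [172 112 131 125  81 120 138 151 164 146 144 144 137 135 145 147 150 154
  192 196 123 105 100  97 158 183 139 139]]
```

Handle tip at side (239,165), which is the 20° shut position. The dark pad sits on the middle of the crown at (263,178), the piston hasn't moved, and the robot is clear. Handing in.

```bash
python3 -c "
from bench import ticket
print(ticket.hand_in())"
```

```text
the job is handed in; nothing more can be done
None
```

The job is handed in at about 28 s: by the last camera check the piston is snug in the fixed vee and the clamp is shut with its pad on the crown; the robot is clear, and the pin and gear were not touched.

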